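# Put the model factory buildings back on their plots

### The job

The four factory models - gas holder, oil tank, chimney and hall - were lifted off the railway layout for cleaning and left standing about. Put each one back upright on the foundation plot whose dark footprint has the shape and size of its base, centred on the footprint and squared up with it. Set them down rather than dropping them, and leave the parked railcar where it is.

Things in the scene. Friction and masses are not known exactly. Their poses are not given: they have to be found in the camera images.
- gas_holder: Model of a spherical gas holder on legs: a grey sphere of 54 mm diameter, centre 55 mm above the underside, with a straight upright belt round its equator (55 mm diameter, from 48 to 62 mm up; grip it there), on a round base disc of 76 mm diameter and 4 mm thickness. 85 mm tall. The heavier base keeps it upright. Loose, under 0.2 kg. Origin: centre of the underside, z up.
- oil_tank: Model of an oil tank: a plain grey upright cylinder of 42 mm diameter from 4 to 52 mm up, two small vents on the roof to 57 mm, on a round base disc of 50 mm diameter and 4 mm thickness. Loose, under 0.2 kg. Origin: centre of the underside, z up.
- chimney: Model of a factory chimney: a slim light upright round stack of 20 mm diameter from 18 to 112 mm up, on a 28 mm square brick plinth (4 to 18 mm up) on a square base plate 48 x 48 x 4 mm, whose sides run along the body's x and y. Loose, under 0.2 kg. Origin: centre of the underside, z up.
- hall: Model of a factory hall, light walls, dark windows, dark pitched roof: walls 80 mm long (own x) by 38 mm wide (own y), upright from 4 to 42 mm up; roof ridge along x at 53 mm; thin eaves overhang the long walls by 2 mm and do not hinder fingers; on an oblong base plate 88 (x) x 44 (y) x 4 mm. Loose, under 0.2 kg. Origin: centre of the underside, z up.
- plot_big_round: Foundation plot of the gas holder: light round plate of 92 mm diameter with a dark round footprint, 76 mm diameter, in its middle. Fixed, flat, its top 3 mm above the layout. Origin: centre of the underside, z up.
- plot_small_round: Foundation plot of the oil tank: light round plate of 66 mm diameter with a dark round footprint, 50 mm diameter, in its middle. Fixed, flat, its top 3 mm above the layout. Origin: centre of the underside, z up.
- plot_square: Foundation plot of the chimney: light square plate 64 x 64 mm with a dark square footprint, 48 x 48 mm, in its middle, sides along the plot's x and y. Fixed, flat, its top 3 mm above the layout. Origin: centre of the underside, z up.
- plot_oblong: Foundation plot of the hall: light oblong plate 104 (own x) x 60 (own y) mm with a dark oblong footprint, 88 (x) x 44 (y) mm, in its middle. Fixed, flat, its top 3 mm above the layout. Origin: centre of the underside, z up.
- railcar: Silver model railcar to be left alone, 120 mm long (own y), 19 wide, 27 tall, loose on the track that crosses the layout left to right between the two rows of models and plots; roof 33 mm above the layout. Origin: centre of its underside, 6 mm above the layout. Unlisted: bus, van, tree (up to 42 mm tall) in the nearer row; viaduct, platform, hill (up to 126 mm) around the working area.
Not all that is in view belongs to the job. Leave any brown or yellow look-alike of the plot_big_round alone.

How it is judged:
At the end, for the whole second after the job is handed in: Each model released, at rest, upright (0.1 rad) and flat on its own plot, centre within 10 mm of the plot's; chimney sides within 0.2 rad of the square's sides (any way round), hall within 0.2 rad of the oblong (either way round); railcar within 15 mm of its start (horizontal distance between gas_holder and plot_big_round below 0.01 m and z of gas_holder in the frame of plot_big_round below 0.006 m and angle between each of gas_holder, oil_tank, chimney, hall's own z axis and vertical below 0.1 rad and linear speed of each of gas_holder, oil_tank, chimney, hall below 0.02 m/s and contact force between the fingers and gas_holder below 0.1 N and horizontal distance between oil_tank and plot_small_round below 0.01 m and z of oil_tank in the frame of plot_small_round below 0.006 m and contact force between the fingers and oil_tank below 0.1 N and horizontal distance between chimney and plot_square below 0.01 m and z of chimney in the frame of plot_square below 0.006 m and contact force between the fingers and chimney below 0.1 N and (angle between the x axis of chimney and the x axis of plot_square, either way round below 0.2 rad or angle between the x axis of chimney and the y axis of plot_square, either way round below 0.2 rad) and horizontal distance between hall and plot_oblong below 0.01 m and z of hall in the frame of plot_oblong below 0.006 m and contact force between the fingers and hall below 0.1 N and angle between the x axis of hall and the x axis of plot_oblong, either way round below 0.2 rad and distance of railcar from where it was at the start of the episode below 0.015 m); the robot touches nothing.
It fails at once if a model is let go of more than 40 mm above the layout ((height (world z) of gas_holder above 0.04 m and contact force between each of the arm, the fingers and gas_holder below 0.02 N) or (height (world z) of oil_tank above 0.04 m and contact force between each of the arm, the fingers and oil_tank below 0.02 N) or (height (world z) of chimney above 0.04 m and contact force between each of the arm, the fingers and chimney below 0.02 N) or (height (world z) of hall above 0.04 m and contact force between each of the arm, the fingers and hall below 0.02 N)).
It fails at once if the parked railcar is shifted by more than 15 mm or tipped (distance of railcar from where it was at the start of the episode above 0.015 m or angle between railcar's own z axis and vertical above 0.3 rad).
It also fails if it takes over 112 s, if anything falls off the work surface, if the arm or the gripper's body presses on something with over 40 N, if the wrist force passes 120 N, or if a joint passes its speed limit or range.

### The arm

A 6-joint arm with a two-finger parallel gripper is mounted at the origin on the work surface. World frame = base frame: x ahead of the robot, y to its left, z up, the work surface at z = 0. Lengths are in m, angles in rad, forces in N, time in s.
With the tool pointing down it reaches from about 0.275 to 0.75 m from the base axis. Payload 10.2 kg.
Tool frame: the origin (TCP) lies midway between the tips of the shut fingers; the grasp point (between the pads) lies 19 mm behind it; z points along the fingers, y is the line along which they close (so a half turn about z gives the same grasp; the last joint's range is limited). The gripper opens to 88 mm and grips with 3 to 60 N. Pads are 18 mm wide; open, the fingers measure 123 mm over their backs; the gripper's body (75 mm by 187 mm) begins 45 mm behind the grasp point.
Start: joints at [-1.488, 0.313, 1.498, -0, 1.331, -0.223], TCP at [0.158, -0.501, 0.239] pointing down, gripper open.
Joint ranges: [-2.94, 2.94], [-0.97, 2.17], [0.19, 2.56], [-1.23, 4.37], [0.02, 3.11], [-2.88, 2.88]. Speed limits (rad/s): [2.39, 2.39, 3.01, 3.14, 3.14, 3.14].

### API

Orientations are given as a unit quaternion [w, x, y, z].
In Python, from station import ctrl, cams gives the robot as it stands. The module is installed in compiled form; this text tells all that it offers.
- The arm moves only by the shell command python3 -m creep 'ROWS' [FORCE]. ROWS is JSON, a list of rows, each a list of 3 entries, a list of its own where there are three numbers: the shift along the tool's x, y, z as a fraction of full scale, then the turn, a rotation vector about the tool's x, y, z as a fraction of full scale, then the opening, from -1 (shut) to 1 (fully open), so that 0 is half open. In form: [[[tx, ty, tz], [wx, wy, wz], gripper], ...]. A call has 1 to 10 rows; each row shifts and turns the commanded pose from where the row before left it, along the tool's axes as they then stand; what a row does not reach is not made up. Full scale, the value 1, is 0.02 m for a shift and 6 degrees for a turn. A row lasts 1/12 s, in which the tool goes at most 41.7 mm and 7.16 degrees, less where a joint would pass 70% of its speed; a pose out of reach is approached as far as the arm can. A call with a number of a shift or a turn outside -1 to 1 is refused whole. A call with a gripper value outside its range is refused whole. The fingers move at their own pace and stop on an object; FORCE is the grip in N (left out, the last holds). Time passes only in rows, so rows that do not move let the fingers close. It gives the time, the measured TCP pose, the force, the opening and the grip force at its end, in the units of the state.
- ctrl.sense(): the state, without advancing time (a new reading comes with each control period).
- cams.camera(name): name is "scene" or "top" or "wrist"; returns a dict with "color" (480x640x3 uint8, red, green, blue), "camera_matrix" (3x3 intrinsics, pixels), "pose" (4x4, takes a point from camera to world coordinates); the wrist camera has in their place "tool_from_camera" (4x4, takes a point from camera to tool coordinates, whose origin is the TCP and whose axes are the flange's). Camera axes: x right, y up, looking along -z (the intrinsics and any distortion apply to the point x, -y, -z); pixel columns grow to the right and rows downward; lengths in m; the calibration is good to about 2 mm. A picture is of the moment at which its call begins: read the wrist's pose just before it. There is no depth.
- ctrl.close_job(): hands the job in; it is judged then, once.
The state is a dict: "clock": time; "qpos": joint angles; "dq": joint speeds; "effort": joint torques, N m; "ee_pos": TCP position; "ee_rot": TCP orientation; "force": force on the tool from outside, world axes, zero at the start; "wrist_torque": the same for the moment, N m; "grip_width": opening from 0.0 (shut) to 1.0 (fully open); "finger_force": force on a finger pad.
Only numpy, scipy, OpenCV 4.12 (cv2) and the standard library are available. Lean on these libraries where they do the work, as an engineer would, in place of code of your own. Each camera call takes 0.05 s, during which the arm holds its last target. There are 200 camera calls.

## Working session

There is one attempt and no reset: what is moved stays moved. The work goes in short steps, Python scripts to look and compute and a shell command to move; the robot and the scene stay as the last step left them, time stands still between calls to the robot, and variables do not carry over. Pictures are saved under pics/ and viewed, at most 14 in all, crops included, and the job is handed in when it is done.

```bash
mkdir -p pics; python3 - <<'E'
from station import ctrl,cams
import cv2,numpy as np
print(ctrl.sense())
for n in("top","scene"):
    d=cams.camera(n); cv2.imwrite(f"pics/{n}0.png",d["color"][:,:,::-1]); print(n,d["camera_matrix"],d["pose"],[k for k in d])
    np.savez(f"pics/{n}0.npz",**{k:d[k] for k in("color","camera_matrix","pose")})
d=cams.camera("wrist");print(d["tool_from_camera"],d["camera_matrix"])
E
```

```text
{'clock': 0.0, 'qpos': array([-1.48842903e+00,  3.13440898e-01,  1.49843250e+00, -1.91596261e-05,
        1.33102182e+00, -2.23391989e-01]), 'dq': array([-1.63820582e-03,  8.85635823e-04, -5.15336370e-04,  9.62114633e-05,
        3.96496050e-04, -8.66226594e-04]), 'effort': array([ 1.53608569e-03, -4.02206039e+01, -2.52269930e+01,  6.95481431e-02,
        3.52061272e-02, -1.02489025e-04]), 'ee_pos': array([ 0.15800069, -0.50039554,  0.23816746]), 'ee_rot': array([-6.50320677e-04,  9.88336093e-01,  1.52287040e-01,  3.66043407e-05]), 'force': array([-0.49887086,  0.62681905,  0.24703144]), 'wrist_torque': array([-0.02112439,  0.02571587,  0.04283351]), 'finger_force': 0.0, 'grip_width': 0.9986332930742249}
top [[500.21716071   0.         325.72450216]
 [  0.         500.21716071 233.17626016]
 [  0.           0.           1.        ]] [[ 0.01696102  0.99826451 -0.05639408  0.42226474]
 [-0.99985257  0.01678307 -0.00362757  0.01948584]
 [-0.00267481  0.0564473   0.998402    0.94067699]
 [ 0.          0.          0.          1.        ]] ['color', 'camera_matrix', 'pose']
scene [[469.91143052   0.         321.73961323]
 [  0.         469.91143052 237.44522796]
 [  0.           0.           1.        ]] [[-0.83286832 -0.37870168  0.40362779  0.82835862]
 [ 0.55347009 -0.57132966  0.60601426  0.51177767]
 [ 0.00110591  0.72812599  0.68544243  0.59744151]
 [ 0.          0.          0.          1.        ]] ['color', 'camera_matrix', 'pose']
[[-1.13103371e-04  9.63514280e-01  2.67656907e-01  6.77786931e-02]
 [ 9.99999687e-01  3.18720006e-04 -7.24763444e-04 -8.11401330e-04]
 [-7.83627539e-04  2.67656741e-01 -9.63514014e-01 -1.46222101e-01]
 [ 0.00000000e+00  0.00000000e+00  0.00000000e+00  1.00000000e+00]] [[351.79275207   0.         324.99248704]
 [  0.         351.79275207 237.22368872]
 [  0.           0.           1.        ]]
```

View pics/top0.png

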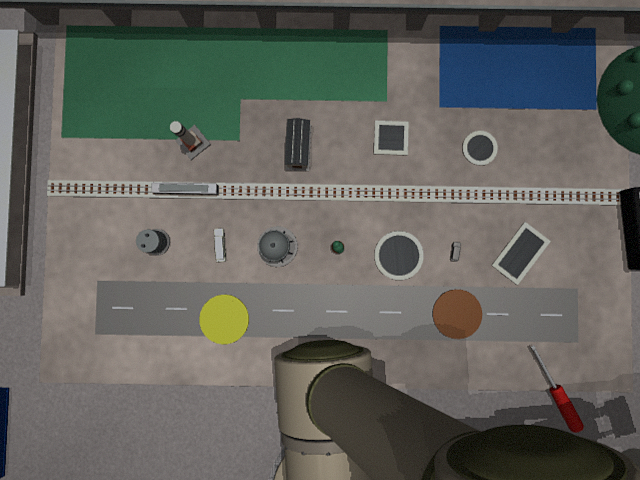

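View pics/scene0.png

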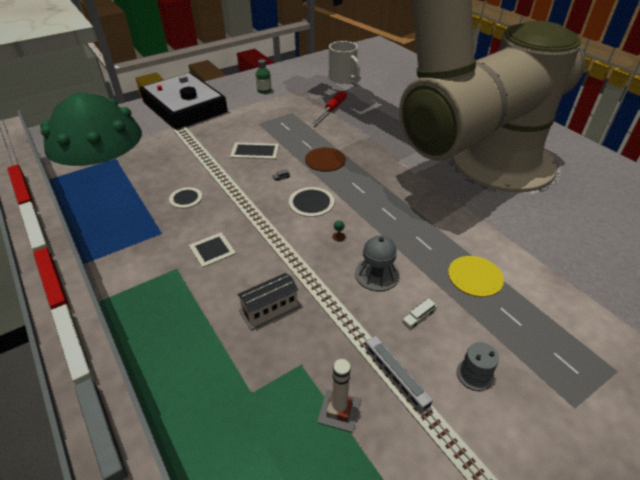

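Candidates (top view):
- Gas holder at (276,246), oil tank at (152,241). Both are grey and round, but the gas holder has the sphere and wide disc, and the tank has two vents.
- Chimney at (180,128), with its base at about (193,146).
- Hall at (297,144). The bus at (220,245) and railcar at (185,188) are not it.
- Plots: big round (399,255), small round (480,148), square (391,138), oblong (521,252).
- Look-alikes to leave alone: yellow (223,319) and brown (457,314).

Next I'll check these choices in one close montage.

```bash
cat > h.py <<'E'
import numpy as np,cv2
from scipy.spatial.transform import Rotation as R
def ray(K,P,uv,z):
    d=P[:3,:3]@np.array([(uv[0]-K[0,2])/K[0,0],-(uv[1]-K[1,2])/K[1,1],-1.]); o=P[:3,3]
    return o+d*(z-o[2])/d[2]
def toolpose(s):
    T=np.eye(4); q=s["ee_rot"]; T[:3,:3]=R.from_quat([q[1],q[2],q[3],q[0]]).as_matrix(); T[:3,3]=s["ee_pos"]; return T
E
python3 - <<'E'
from h import *
D=np.load("pics/top0.npz");im=D["color"];K=D["camera_matrix"];P=D["pose"]
g=cv2.cvtColor(im,cv2.COLOR_RGB2GRAY)
for n,c in dict(sq=(391,138),sr=(480,148),br=(399,255),ob=(521,252)).items():
    r=34;x0,y0=c[0]-r,c[1]-r
    m=(g[y0:y0+2*r,x0:x0+2*r]<85).astype(np.uint8)
    cs,_=cv2.findContours(m,cv2.RETR_EXTERNAL,cv2.CHAIN_APPROX_NONE)
    k=[q for q in cs if cv2.pointPolygonTest(q,(r,r),False)>=0][0]+[x0,y0]
    w=np.array([ray(K,P,p[0],.003)[:2] for p in k],np.float32)
    print(n,cv2.minAreaRect(w),cv2.minEnclosingCircle(w))
for n,c,z in(("gas",(276,246),.055),("tank",(152,241),.052),("chim top",(176,127),.112),("chim base",(193,146),.004),("hall",(297,144),.05),("car",(185,188),.033)): print(n,ray(K,P,c,z))
t=[cv2.resize(im[y-30:y+30,x-40:x+40],(400,300),interpolation=cv2.INTER_CUBIC) for x,y in((276,246),(152,241),(187,140),(297,144))]
cv2.imwrite("pics/m1.png",np.vstack([np.hstack(t[:2]),np.hstack(t[2:])])[:,:,::-1])
E
```

```text
sq ((0.6600640416145325, -0.09781774878501892), (0.046100448817014694, 0.04558518901467323), 0.4724310040473938) ((0.6602764129638672, -0.09706470370292664), 0.031736958771944046)
sr ((0.6436355710029602, -0.26656097173690796), (0.046168580651283264, 0.045433491468429565), 0.052728988230228424) ((0.6429442763328552, -0.2666870951652527), 0.024305418133735657)
br ((0.43667715787887573, -0.11405057460069656), (0.071083664894104, 0.07305604964494705), 0.9641823172569275) ((0.4367613196372986, -0.1143096461892128), 0.03702978789806366)
ob ((0.44447800517082214, -0.34306633472442627), (0.042546551674604416, 0.0869215652346611), 53.25737762451172) ((0.4445880651473999, -0.3434966206550598), 0.04693911224603653)
gas [0.44806305 0.11038399 0.055     ]
tank [0.45332175 0.33157979 0.052     ]
chim top [0.64356251 0.27715146 0.112     ]
chim base [0.63643131 0.27724936 0.004     ]
hall [0.63262142 0.0772024  0.05      ]
car [0.55192005 0.28142154 0.033     ]
```

View pics/m1.png

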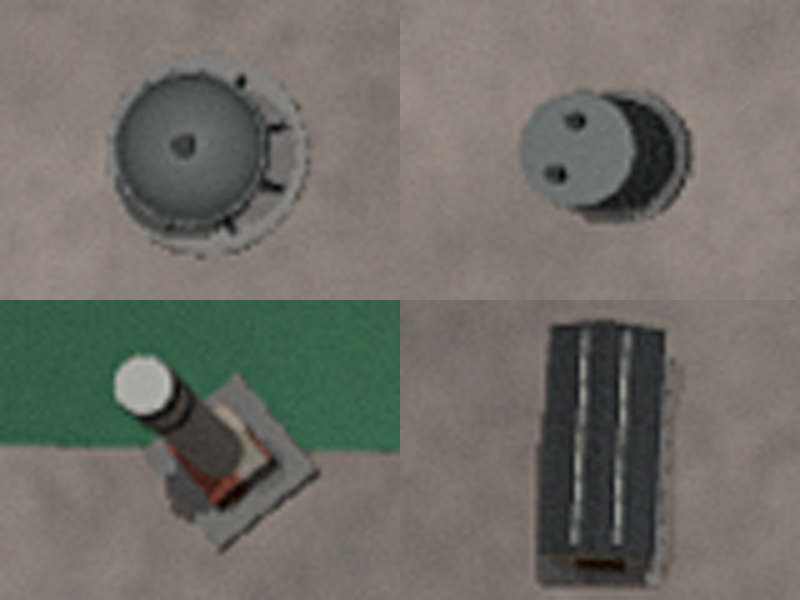

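The montage confirms the four models: gas holder sphere at about (273,246), tank roof at (147,241), chimney turned about 45° with its base near (193,142), and hall almost along x. Gas holder first: square the tool to the world axes and go above it.

```bash
A='[[[0.5,-1,0],[0,0,0],1],[[0.5,-1,0],[0,0,0],1],[[0.5,-1,0],[0,0,0],1],[[0.5,-1,0],[0,0,0],1],[[0.5,-1,0],[0,0,0],1]]' ; unset A
python3 -m creep '[[[0,0,0],[0,0,0.97],1],[[0,0,0],[0,0,0.97],1],[[0,0,0],[0,0,0.97],1],[[0.5,-1,0],[0,0,0],1],[[0.5,-1,0],[0,0,0],1],[[0.5,-1,0],[0,0,0],1],[[0.5,-1,0],[0,0,0],1],[[0.5,-1,0],[0,0,0],1],[[0.5,-1,0],[0,0,0],1],[[0.5,-1,0],[0,0,0],1]]' 30
python3 -m creep '[[[0.5,-1,0],[0,0,0],1],[[0.5,-1,0],[0,0,0],1],[[0.5,-1,0],[0,0,0],1],[[0.5,-1,0],[0,0,0],1],[[0.5,-1,0],[0,0,0],1],[[0.5,-1,0],[0,0,0],1],[[0.5,-1,0],[0,0,0],1],[[0.5,-1,0],[0,0,0],1],[[0.5,-1,0],[0,0,0],1],[[0.5,-1,0],[0,0,0],1]]'
python3 -m creep '[[[0.5,-1,0],[0,0,0],1],[[0.5,-1,0],[0,0,0],1],[[0.5,-1,0],[0,0,0],1],[[0.5,-1,0],[0,0,0],1],[[0.5,-1,0],[0,0,0],1],[[0.5,-1,0],[0,0,0],1],[[0.5,-1,0],[0,0,0],1],[[0.5,-1,0],[0,0,0],1],[[0.5,-1,0],[0,0,0],1],[[0.5,-1,0],[0,0,0],1]]'
python3 -m creep '[[[0.5,-1,0],[0,0,0],1],[[0,-1,0],[0,0,0],1],[[0,-1,0],[0,0,0],1],[[0,-1,0],[0,0,0],1],[[0,0,0],[0,0,0],1],[[0,0,0],[0,0,0],1],[[0,0,0],[0,0,0],1]]'
```

```text
clock: 0.98
ee_pos: [0.2282, -0.3595, 0.2386]
ee_rot: [-0.0, 1.0, 0.0, -0.0]
force: [0.5, 0.3, 0.4]
grip_width: 1.002
finger_force: 0.0
clock: 1.82
ee_pos: [0.3279, -0.1594, 0.2387]
ee_rot: [-0.0, 1.0, 0.0, -0.0]
force: [1.2, -0.1, -0.2]
grip_width: 1.002
finger_force: 0.0
clock: 2.65
ee_pos: [0.4277, 0.0408, 0.2386]
ee_rot: [-0.0, 1.0, 0.001, -0.0]
force: [0.1, -0.1, -1.0]
grip_width: 1.003
finger_force: 0.0
clock: 3.23
ee_pos: [0.4373, 0.1191, 0.2386]
ee_rot: [0.0, 1.0, 0.001, -0.0]
force: [-0.6, 0.6, 0.2]
grip_width: 1.002
finger_force: 0.0
```

```bash
cat > look.py <<'E'
import sys; from h import *; from station import ctrl,cams
s=ctrl.sense(); d=cams.camera("wrist"); n=sys.argv[1]
cv2.imwrite(f"pics/{n}.png",d["color"][:,:,::-1]); P=toolpose(s)@d["tool_from_camera"]
np.savez(f"pics/{n}.npz",color=d["color"],K=d["camera_matrix"],P=P); print(s["ee_pos"],s["clock"])
E
python3 look.py w1
```

```text
[0.43734098 0.11906604 0.23860268] 3.2333
```

View pics/w1.png

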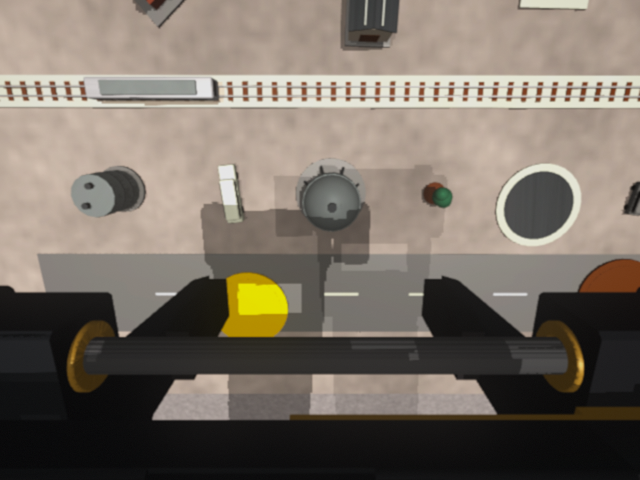

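The wrist view shows the gas holder sphere at about (331,202) with its disc at (330,193). The tank roof is at (93,194) and the big round plot at (539,204).

```bash
python3 - <<'E'
from h import *
D=np.load("pics/w1.npz");K,P,im=D["K"],D["P"],D["color"]
print("gas",ray(K,P,(331,202),.055),"disc",ray(K,P,(330,194),.004))
g=cv2.cvtColor(im,cv2.COLOR_RGB2GRAY)
m=(g[150:260,480:600]<95).astype(np.uint8)
cs,_=cv2.findContours(m,0,1);k=max(cs,key=cv2.contourArea)+[480,150]
w=np.array([ray(K,P,p[0],.003)[:2] for p in k],np.float32);print("br",cv2.minEnclosingCircle(w))
print("tank",ray(K,P,(93.5,194.5),.052))
T=np.load("pics/top0.npz");f=lambda u,v,z:ray(T["camera_matrix"],T["pose"],(u,v),z)
print("top: gas",f(273.4,245.6,.055),"tank",f(147.6,241,.052),"chim",f(175.6,127,.112),f(193,142.5,.004),"hall",f(297.5,142,.05))
E
```

```text
gas [0.44793193 0.11358856 0.055     ] disc [0.44788896 0.11377606 0.004     ]
br ((0.4352933466434479, -0.1151663064956665), 0.03686084225773811)
tank [0.45444185 0.33898325 0.052     ]
top: gas [0.44869379 0.11500628 0.055     ] tank [0.45318968 0.33941602 0.052     ] chim [0.64355159 0.27782424 0.112     ] [0.64314257 0.27746385 0.004     ] hall [0.63628249 0.07637492 0.05      ]
```

```bash

python3 -m creep '[[[0.55,0.25,0.5],[0,0,0],1],[[0,0,1],[0,0,0],1],[[0,0,1],[0,0,0],1],[[0,0,1],[0,0,0],1],[[0,0,1],[0,0,0],1],[[0,0,1],[0,0,0],1],[[0,0,1],[0,0,0],1],[[0,0,1],[0,0,0],1],[[0,0,1],[0,0,0],1],[[0,0,1],[0,0,0],1]]' 25
python3 -m creep '[[[0,0,0.65],[0,0,0],1],[[0,0,0],[0,0,0],1],[[0,0,0],[0,0,0],1],[[0,0,0],[0,0,0],-1],[[0,0,0],[0,0,0],-1],[[0,0,0],[0,0,0],-1],[[0,0,0],[0,0,0],-1],[[0,0,0],[0,0,0],-1],[[0,0,0],[0,0,0],-1],[[0,0,0],[0,0,0],-1]]'
python3 -m creep '[[[0,0,0],[0,0,0],-1],[[0,0,0],[0,0,0],-1],[[0,0,0],[0,0,0],-1]]'
```

```text
clock: 4.12
ee_pos: [0.4485, 0.1137, 0.0479]
ee_rot: [0.0, 1.0, -0.0, 0.0]
force: [-0.2, -0.1, 0.2]
grip_width: 1.0
finger_force: 0.0
clock: 4.95
ee_pos: [0.4486, 0.1146, 0.036]
ee_rot: [0.0, 1.0, 0.001, 0.0]
force: [-1.7, -0.7, 4.6]
grip_width: 0.613
finger_force: 25.0
clock: 5.2
ee_pos: [0.4486, 0.1146, 0.0361]
ee_rot: [0.0, 1.0, 0.001, 0.0]
force: [-0.6, -0.7, 5.5]
grip_width: 0.612
finger_force: 25.0
```

```bash

python3 -m creep '[[[0,0,-0.25],[0,0,0],-1],[[0,0,-0.75],[0,0,0],-1],[[0,0,-1],[0,0,0],-1],[[0,0,-1],[0,0,0],-1],[[0,0,-1],[0,0,0],-1],[[0,0.45,0],[0,0,0],-1],[[-0.06,1,0],[0,0,0],-1],[[-0.06,1,0],[0,0,0],-1],[[-0.06,1,0],[0,0,0],-1],[[-0.06,1,0],[0,0,0],-1]]'
python3 -m creep '[[[-0.06,1,0],[0,0,0],-1],[[-0.06,1,0],[0,0,0],-1],[[-0.06,1,0],[0,0,0],-1],[[-0.06,1,0],[0,0,0],-1],[[-0.06,1,0],[0,0,0],-1],[[-0.06,1,0],[0,0,0],-1],[[-0.03,1,0],[0,0,0],-1],[[0,0,0],[0,0,0],-1],[[0,0,0],[0,0,0],-1],[[0,0,0],[0,0,0],-1]]'
python3 look.py w2
```

```text
clock: 6.03
ee_pos: [0.443, 0.0245, 0.1149]
ee_rot: [-0.0, 1.0, 0.001, -0.001]
force: [0.6, -0.1, -0.8]
grip_width: 0.613
finger_force: 25.0
clock: 6.87
ee_pos: [0.4356, -0.1139, 0.1152]
ee_rot: [-0.0, 1.0, 0.0, -0.001]
force: [0.1, -0.8, -1.5]
grip_width: 0.614
finger_force: 25.0
[ 0.43557767 -0.11390061  0.11515043] 6.8667
```

View pics/w2.png

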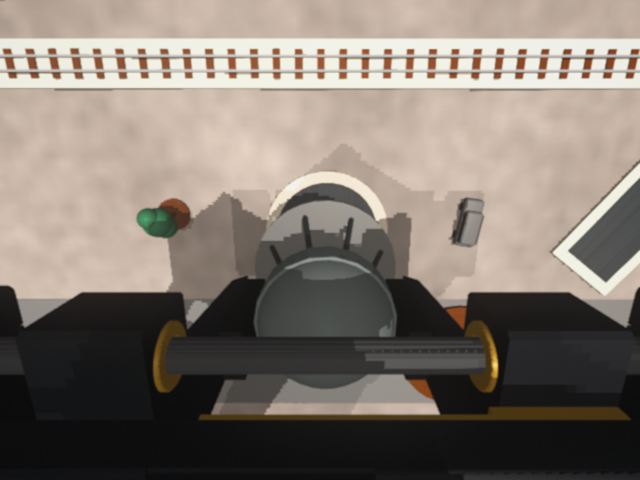

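The gas holder hangs upright in the grip over its plot, whose ring is at (328,190). Set it down, release, rise, and go to the oil tank.

```bash

python3 -m creep '[[[0,0,1],[0,0,0],-1],[[0,0,1],[0,0,0],-1],[[0,0,1],[0,0,0],-1],[[0,0,0.5],[0,0,0],-1],[[0,0,0.2],[0,0,0],-1],[[0,0,0.1],[0,0,0],-1],[[0,0,0],[0,0,0],-1],[[0,0,0],[0,0,0],-1],[[0,0,0],[0,0,0],-1]]'
python3 -m creep '[[[0,0,0],[0,0,0],1],[[0,0,0],[0,0,0],1],[[0,0,0],[0,0,0],1],[[0,0,0],[0,0,0],1],[[0,0,0],[0,0,0],1],[[0,0,0],[0,0,0],1],[[0,0,0],[0,0,0],1],[[0,0,0],[0,0,0],1]]'
python3 -m creep '[[[0,0,-1],[0,0,0],1],[[0,0,-1],[0,0,0],1],[[0,0,-1],[0,0,0],1],[[0,0,-1],[0,0,0],1],[[0,0,-1],[0,0,0],1],[[0,0,-1],[0,0,0],1],[[0,0,-1],[0,0,0],1],[[0,0,-1],[0,0,0],1],[[0,-1,0],[0,0,0],1],[[0,-1,0],[0,0,0],1]]'
python3 -m creep '[[[0.05,-1,0],[0,0,0],1],[[0.05,-1,0],[0,0,0],1],[[0.05,-1,0],[0,0,0],1],[[0.05,-1,0],[0,0,0],1],[[0.05,-1,0],[0,0,0],1],[[0.05,-1,0],[0,0,0],1],[[0.05,-1,0],[0,0,0],1],[[0.05,-1,0],[0,0,0],1],[[0.05,-1,0],[0,0,0],1],[[0.05,-1,0],[0,0,0],1]]'
python3 -m creep '[[[0.05,-1,0],[0,0,0],1],[[0.05,-1,0],[0,0,0],1],[[0.05,-1,0],[0,0,0],1],[[0.05,-1,0],[0,0,0],1],[[0.05,-1,0],[0,0,0],1],[[0.05,-1,0],[0,0,0],1],[[0.05,-1,0],[0,0,0],1],[[0.05,-1,0],[0,0,0],1],[[0.05,-1,0],[0,0,0],1],[[0,-1,0],[0,0,0],1]]'
python3 -m creep '[[[0,-0.7,0],[0,0,0],1],[[0,0,0],[0,0,0],1],[[0,0,0],[0,0,0],1],[[0,0,0],[0,0,0],1]]'
python3 look.py w3
```

```text
clock: 7.67
ee_pos: [0.4364, -0.1144, 0.0404]
ee_rot: [0.0, 1.0, 0.001, 0.001]
force: [-0.9, -0.1, -0.5]
grip_width: 0.612
finger_force: 25.0
clock: 8.33
ee_pos: [0.4361, -0.1144, 0.0397]
ee_rot: [0.0, 1.0, 0.001, 0.0]
force: [0.2, 1.1, -0.2]
grip_width: 1.0
finger_force: 0.0
clock: 9.17
ee_pos: [0.4363, -0.0745, 0.2007]
ee_rot: [0.0, 1.0, -0.0, 0.001]
force: [-0.6, 0.4, -0.3]
grip_width: 1.002
finger_force: 0.0
clock: 10.0
ee_pos: [0.4456, 0.1267, 0.1997]
ee_rot: [-0.0, 1.0, 0.001, -0.0]
force: [0.8, -0.5, 0.4]
grip_width: 0.999
finger_force: 0.0
clock: 10.83
ee_pos: [0.4545, 0.3266, 0.1996]
ee_rot: [0.0, 1.0, 0.001, -0.0]
force: [0.4, 0.2, 0.6]
grip_width: 1.002
finger_force: 0.0
clock: 11.17
ee_pos: [0.4545, 0.339, 0.1996]
ee_rot: [0.0, 1.0, 0.0, -0.0]
force: [0.5, 0.6, -0.5]
grip_width: 1.001
finger_force: 0.0
[0.45453548 0.33898005 0.19960071] 11.1667
```

View pics/w3.png

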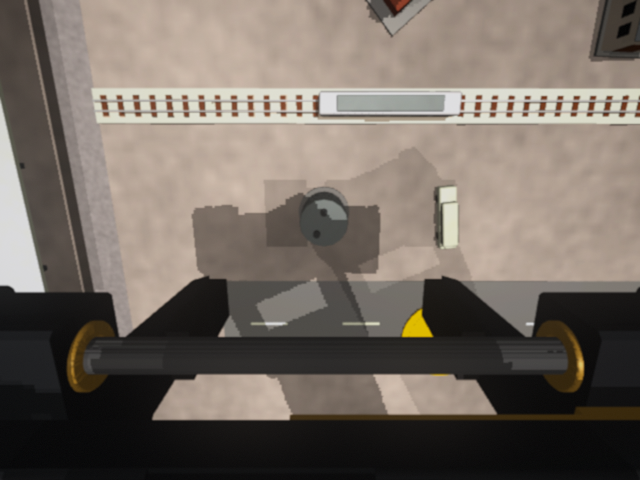

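Tank roof at (324,219), in line with the tool.

```bash
python3 - <<'E'
from h import *
D=np.load("pics/w3.npz");print(ray(D["K"],D["P"],(324,219.5),.052))
E
```

```text
[0.4562419  0.34005593 0.052     ]
```

```bash

python3 -m creep '[[[0.04,-0.03,1],[0,0,0],1],[[0,0,1],[0,0,0],1],[[0,0,1],[0,0,0],1],[[0,0,1],[0,0,0],1],[[0,0,1],[0,0,0],1],[[0,0,1],[0,0,0],1],[[0,0,1],[0,0,0],1],[[0,0,1],[0,0,0],1],[[0,0,1],[0,0,0],1],[[0,0,0.38],[0,0,0],1]]'
python3 -m creep '[[[0,0,0],[0,0,0],1],[[0,0,0],[0,0,0],-1],[[0,0,0],[0,0,0],-1],[[0,0,0],[0,0,0],-1],[[0,0,0],[0,0,0],-1],[[0,0,0],[0,0,0],-1],[[0,0,0],[0,0,0],-1],[[0,0,0],[0,0,0],-1],[[0,0,0],[0,0,0],-1],[[0,0,0],[0,0,0],-1]]'
python3 -m creep '[[[0,0,0],[0,0,0],-1],[[0,0,0],[0,0,0],-1]]'
```

```text
clock: 12.05
ee_pos: [0.4545, 0.3389, 0.0099]
ee_rot: [0.001, 1.0, -0.0, -0.002]
force: [-0.4, -0.3, 0.7]
grip_width: 1.003
finger_force: 0.0
clock: 12.88
ee_pos: [0.4554, 0.3403, 0.0122]
ee_rot: [-0.0, 1.0, 0.001, 0.0]
force: [-0.1, -0.2, 1.5]
grip_width: 0.468
finger_force: 25.0
clock: 13.05
ee_pos: [0.4554, 0.3403, 0.0122]
ee_rot: [-0.0, 1.0, 0.001, 0.0]
force: [-0.8, -1.0, 2.6]
grip_width: 0.468
finger_force: 25.0
```

```bash

python3 -m creep '[[[0,0,-0.5],[0,0,0],-1],[[0,0,-1],[0,0,0],-1],[[0,0,-1],[0,0,0],-1],[[0,0,-1],[0,0,0],-1],[[0,0,-1],[0,0,0],-1],[[0,0.5,-0.5],[0,0,0],-1],[[0,1,0],[0,0,0],-1],[[0,1,0],[0,0,0],-1],[[0,1,0],[0,0,0],-1],[[0,1,0],[0,0,0],-1]]'
python3 -m creep '[[[0,1,0],[0,0,0],-1],[[0,1,0],[0,0,0],-1],[[0,1,0],[0,0,0],-1],[[0,1,0],[0,0,0],-1],[[0,1,0],[0,0,0],-1],[[0,1,0],[0,0,0],-1],[[0,1,0],[0,0,0],-1],[[0,1,0],[0,0,0],-1],[[0,1,0],[0,0,0],-1],[[0,1,0],[0,0,0],-1]]'
python3 -m creep '[[[0.6,1,0],[0,0,0],-1],[[0.6,1,0],[0,0,0],-1],[[0.6,1,0],[0,0,0],-1],[[0.6,1,0],[0,0,0],-1],[[0.6,1,0],[0,0,0],-1],[[0.6,1,0],[0,0,0],-1],[[0.6,1,0],[0,0,0],-1],[[0.6,1,0],[0,0,0],-1],[[0.6,1,0],[0,0,0],-1],[[0.6,1,0],[0,0,0],-1]]'
python3 -m creep '[[[0.6,1,0],[0,0,0],-1],[[0.6,1,0],[0,0,0],-1],[[0.6,1,0],[0,0,0],-1],[[0.6,1,0],[0,0,0],-1],[[0.6,1,0],[0,0,0],-1],[[0.4,0.85,0],[0,0,0],-1],[[0,0,0],[0,0,0],-1],[[0,0,0],[0,0,0],-1],[[0,0,0],[0,0,0],-1]]'
python3 look.py w4
```

```text
clock: 13.88
ee_pos: [0.455, 0.2487, 0.112]
ee_rot: [0.0, 1.0, 0.001, -0.0]
force: [1.0, -0.2, 0.4]
grip_width: 0.467
finger_force: 25.0
clock: 14.72
ee_pos: [0.455, 0.0489, 0.1121]
ee_rot: [0.0, 1.0, 0.0, -0.0]
force: [1.5, -0.4, -0.4]
grip_width: 0.471
finger_force: 25.0
clock: 15.55
ee_pos: [0.5756, -0.1511, 0.1119]
ee_rot: [-0.0, 1.0, 0.0, -0.0]
force: [-0.6, 0.1, -0.7]
grip_width: 0.471
finger_force: 25.0
clock: 16.3
ee_pos: [0.6433, -0.266, 0.1118]
ee_rot: [-0.0, 1.0, 0.001, -0.0]
force: [0.2, 0.0, 0.5]
grip_width: 0.47
finger_force: 25.0
[ 0.64333757 -0.26597856  0.11184752] 16.3
```

View pics/w4.png

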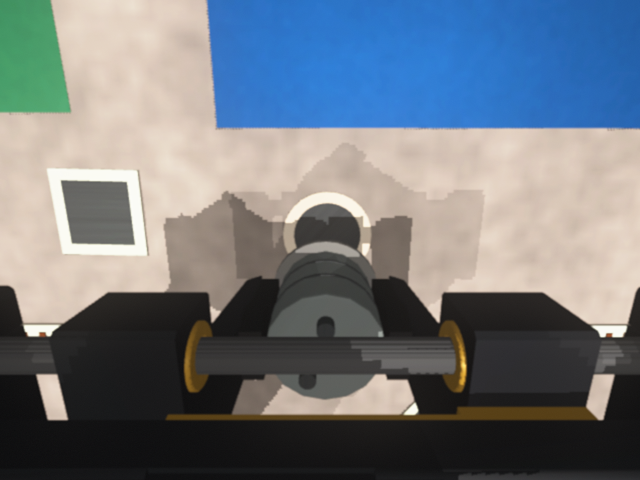

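The tank is upright in the grip. The small round plot ring spans columns 284–371 with its top at row 192; the square plot is at (98,212).

```bash
python3 - <<'E'
from h import *
D=np.load("pics/w4.npz");K,P=D["K"],D["P"];f=lambda u,v:ray(K,P,(u,v),.003)[:2]
print(f(327.5,192)-[.033,0],f(284,232),f(371,232))
g=cv2.cvtColor(D["color"],cv2.COLOR_RGB2GRAY)
m=(g[172:255,50:145]<140).astype(np.uint8);cs,_=cv2.findContours(m,0,1);k=max(cs,key=cv2.contourArea)+[50,172]
print(cv2.minAreaRect(np.array([f(*p[0]) for p in k],np.float32)))
E
```

```text
[ 0.64112401 -0.26736273] [ 0.64404924 -0.23485586] [ 0.64411862 -0.30005093]
((0.6584391593933105, -0.09820085018873215), (0.04673011600971222, 0.04673872888088226), 88.87679290771484)
```

```bash

python3 -m creep '[[[-0.05,0.05,1],[0,0,0],-1],[[0,0,1],[0,0,0],-1],[[0,0,1],[0,0,0],-1],[[0,0,1],[0,0,0],-1],[[0,0,0.5],[0,0,0],-1],[[0,0,0.2],[0,0,0],-1],[[0,0,0.13],[0,0,0],-1],[[0,0,0],[0,0,0],-1],[[0,0,0],[0,0,0],-1],[[0,0,0],[0,0,0],-1]]'
python3 -m creep '[[[0,0,0],[0,0,0],1],[[0,0,0],[0,0,0],1],[[0,0,0],[0,0,0],1],[[0,0,0],[0,0,0],1],[[0,0,0],[0,0,0],1],[[0,0,0],[0,0,0],1],[[0,0,0],[0,0,0],1],[[0,0,0],[0,0,0],1],[[0,0,-0.5],[0,0,0],1]]'
python3 -m creep '[[[0,0,-1],[0,0,0],1],[[0,0,-1],[0,0,0],1],[[0,0,-1],[0,0,0],1],[[0,0,-1],[0,0,0],1],[[0,0,-1],[0,0,0],1],[[0,0,-1],[0,0,0],1],[[0,0,-1],[0,0,0],1],[[0,0,-1],[0,0,0],1],[[0,-1,-1],[0,0,0],1],[[0,-1,0],[0,0,0],1]]'
python3 -m creep '[[[0,-1,0],[0,0,0],1],[[0,-1,0],[0,0,0],1],[[0,-1,0],[0,0,0],1],[[0,-1,0],[0,0,0],1],[[0,-1,0],[0,0,0],1],[[0,-1,0],[0,0,0],1],[[0,-1,0],[0,0,0],1],[[0,-1,0],[0,0,0],1],[[0,-1,0],[0,0,0],1],[[0,-1,0],[0,0,0],1]]'
python3 -m creep '[[[0,-1,0],[0,0,0],1],[[0,-1,0],[0,0,0],1],[[0,-1,0],[0,0,0],1],[[0,-1,0],[0,0,0],1],[[0,-1,0],[0,0,0],1],[[0,-1,0],[0,0,0],1],[[0,-1,0],[0,0,0],1],[[0,-1,0],[0,0,0],1],[[0,-1,0],[0,0,0],1],[[0,-1,0],[0,0,0],1]]'
python3 -m creep '[[[0,-1,0],[0,0,0],1],[[0,-1,0],[0,0,0],1],[[0,-1,0],[0,0,0],1],[[0,-1,0],[0,0,0],1],[[0,-1,0],[0,0,0],1],[[0,-0.25,0],[0,0,0],1],[[0,0,0],[0,0,0],1],[[0,0,0],[0,0,0],1],[[0,0,0],[0,0,0],1]]'
python3 look.py w5
```

```text
clock: 17.18
ee_pos: [0.6434, -0.2677, 0.0167]
ee_rot: [0.0, 1.0, 0.001, 0.001]
force: [0.4, -0.2, -0.1]
grip_width: 0.468
finger_force: 25.0
clock: 17.93
ee_pos: [0.6421, -0.267, 0.0239]
ee_rot: [-0.001, 1.0, 0.001, -0.002]
force: [-0.7, 0.2, 0.1]
grip_width: 0.998
finger_force: 0.0
clock: 18.77
ee_pos: [0.6438, -0.2283, 0.2108]
ee_rot: [0.002, 1.0, -0.0, 0.003]
force: [0.3, -0.1, 0.8]
grip_width: 0.999
finger_force: 0.0
clock: 19.6
ee_pos: [0.6426, -0.0265, 0.2065]
ee_rot: [0.0, 1.0, 0.001, 0.0]
force: [0.2, -0.7, 0.8]
grip_width: 1.0
finger_force: 0.0
clock: 20.43
ee_pos: [0.6424, 0.1735, 0.2065]
ee_rot: [-0.0, 1.0, 0.001, 0.0]
force: [0.1, 0.2, -0.9]
grip_width: 0.996
finger_force: 0.0
clock: 21.18
ee_pos: [0.6426, 0.2762, 0.2058]
ee_rot: [0.0, 1.0, -0.0, 0.0]
force: [-0.2, -0.2, 0.1]
grip_width: 1.002
finger_force: 0.0
[0.64264468 0.27623754 0.20583525] 21.1833
```

View pics/w5.png

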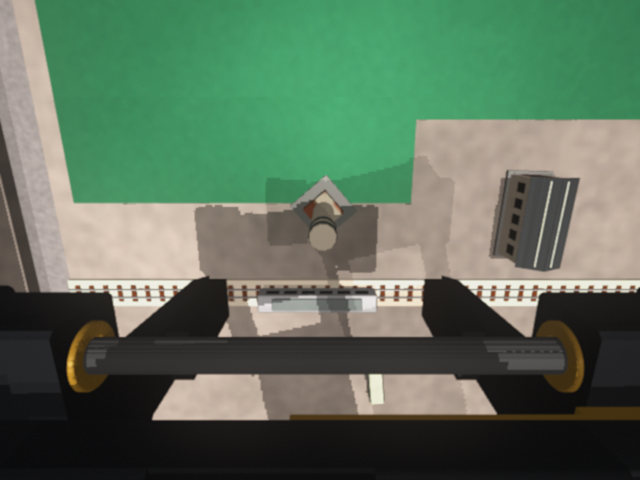

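The chimney top is at (323,237). The base plate corners are about (326,178) at the back, (291,206) left and (356,206) right. Working out position and angle.

```bash
python3 - <<'E'
from h import *
D=np.load("pics/w5.npz");K,P=D["K"],D["P"];f=lambda u,v,z:ray(K,P,(u,v),z)[:2]
print("top",f(323,237,.112))
cv2.imwrite("pics/w5c.png",cv2.resize(D["color"][165:265,265:385],(720,600),interpolation=2)[:,:,::-1])
T=np.load("pics/top0.npz");t=lambda u,v,z=.004:ray(T["camera_matrix"],T["pose"],(147+u/5,110+v/5),z)[:2]
a,b,c=t(238,75),t(320,165),t(222,250)
print(a,b,c,"ctr",(a+c)/2,[np.degrees(np.arctan2(*(q-p)[::-1])) for p,q in((b,a),(c,b))],[np.hypot(*(p-b)) for p in(a,c)])
E
```

```text
top [0.64377848 0.27795822]
[0.67682895 0.27549691] [0.64274091 0.24328459] [0.60959009 0.27942297] ctr [0.64320952 0.27745994] [np.float64(43.37946894067829), np.float64(-47.468898845309035)] [np.float64(0.04690018818023717), np.float64(0.04904038818002136)]
```

View pics/w5c.png

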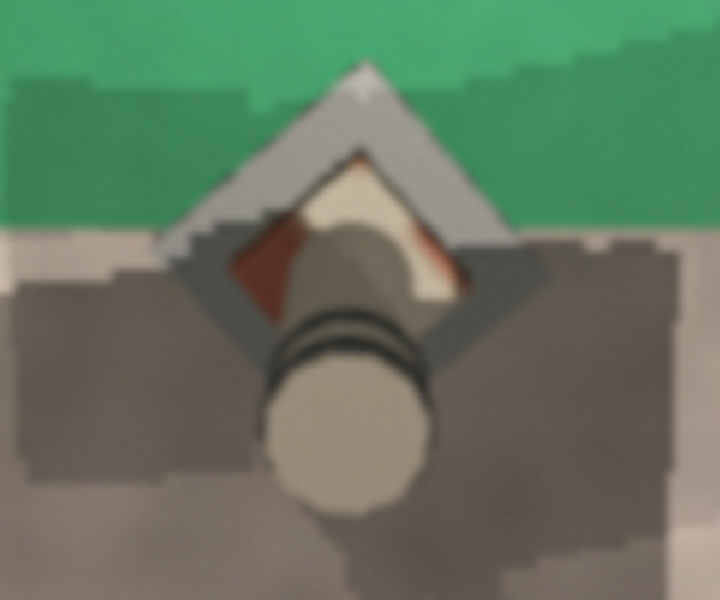

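The crop gives corners at (325.8,175.3), (290.8,205.5) and (357.2,210.0), with the stack top at (323,237). Grasping the stack at 90 mm up.

```bash
python3 - <<'E'
from h import *
D=np.load("pics/w5.npz");K,P=D["K"],D["P"];f=lambda u,v:ray(K,P,(u,v),.004)[:2]
a,l,r=f(325.8,175.3),f(290.8,205.5),f(357.2,210)
print((l+r)/2,[np.degrees(np.arctan2(*(a-p)[::-1])) for p in(l,r)],[np.hypot(*(a-p)) for p in(l,r)])
E
python3 -m creep '[[[0.06,-0.09,1],[0,0,0],1],[[0,0,1],[0,0,0],1],[[0,0,1],[0,0,0],1],[[0,0,1],[0,0,0],1],[[0,0,1],[0,0,0],1],[[0,0,1],[0,0,0],1],[[0,0,0.75],[0,0,0],1],[[0,0,0],[0,0,0],1],[[0,0,0],[0,0,0],-1],[[0,0,0],[0,0,0],-1]]' 20
python3 -m creep '[[[0,0,0],[0,0,0],-1],[[0,0,0],[0,0,0],-1],[[0,0,0],[0,0,0],-1],[[0,0,0],[0,0,0],-1],[[0,0,0],[0,0,0],-1],[[0,0,0],[0,0,0],-1],[[0,0,0],[0,0,0],-1],[[0,0,0],[0,0,0],-1],[[0,0,0],[0,0,0],-1],[[0,0,0],[0,0,0],-1]]'
python3 -m creep '[[[0,0,0],[0,0,0],-1],[[0,0,0],[0,0,0],-1]]'
```

```text
[0.6443511  0.27736301] [np.float64(-49.50983500525904), np.float64(42.45113691101442)] [np.float64(0.04607787938780054), np.float64(0.04679002416110098)]
clock: 22.07
ee_pos: [0.6443, 0.2789, 0.0721]
ee_rot: [-0.0, 1.0, 0.0, 0.001]
force: [-0.2, 0.1, -0.2]
grip_width: 0.869
finger_force: 0.0
clock: 22.9
ee_pos: [0.6435, 0.2792, 0.0704]
ee_rot: [0.0, 1.0, 0.001, -0.0]
force: [-0.5, 0.0, -0.9]
grip_width: 0.22
finger_force: 20.2
clock: 23.07
ee_pos: [0.6435, 0.2793, 0.0704]
ee_rot: [0.0, 1.0, 0.001, -0.0]
force: [-0.3, 0.3, -0.7]
grip_width: 0.221
finger_force: 20.2
```

```bash

python3 -m creep '[[[0,0,-0.5],[0,0,0],-1],[[0,0,-1],[0,0,0],-1],[[0,0,-1],[0,0,0],-1],[[0,0,-1],[0,0,0],-1],[[0,0,-1],[0,0,0],-1],[[0,0.5,-0.5],[0,0,0],-1],[[0,1,0],[0,0,0],-1],[[0,1,0],[0,0,0],-1],[[0,1,0],[0,0,0],-1],[[0,1,0],[0,0,0],-1]]'
python3 -m creep '[[[0.08,1,0],[0,0,0],-1],[[0.08,1,0],[0,0,0],-1],[[0.08,1,0],[0,0,0],-1],[[0.08,1,0],[0,0,0],-1],[[0.08,1,0],[0,0,0],-1],[[0.08,1,0],[0,0,0],-1],[[0.08,1,0],[0,0,0],-1],[[0.08,1,0],[0,0,0],-1],[[0.08,1,0],[0,0,0],-1],[[0.08,1,0],[0,0,0],-1]]'
python3 -m creep '[[[0,1,0],[0,0,0],-1],[[0,1,0],[0,0,0],-1],[[0,1,0],[0,0,0],-1],[[0,1,0],[0,0,0],-1],[[0,0.4,0],[0,0,0],-1],[[0,0,0],[0,0,0],-1],[[0,0,0],[0,0,1],-1],[[0,0,0],[0,0,1],-1],[[0,0,0],[0,0,1],-1]]'
python3 -m creep '[[[0,0,0],[0,0,1],-1],[[0,0,0],[0,0,1],-1],[[0,0,0],[0,0,1],-1],[[0,0,0],[0,0,1],-1],[[0,0,0],[0,0,0],-1],[[0,0,0],[0,0,0],-1],[[0,0,0],[0,0,0],-1]]'
python3 look.py w6
```

```text
clock: 23.9
ee_pos: [0.6434, 0.1877, 0.1706]
ee_rot: [0.0, 1.0, 0.0, -0.0]
force: [-0.1, 0.9, -0.2]
grip_width: 0.222
finger_force: 20.2
clock: 24.73
ee_pos: [0.6596, -0.0124, 0.1706]
ee_rot: [0.0, 1.0, 0.0, -0.0]
force: [-0.2, -0.4, -1.2]
grip_width: 0.22
finger_force: 20.2
clock: 25.48
ee_pos: [0.6599, -0.0976, 0.1706]
ee_rot: [-0.0, 0.987, -0.158, -0.0]
force: [0.5, 0.2, -1.5]
grip_width: 0.216
finger_force: 20.2
clock: 26.07
ee_pos: [0.66, -0.0981, 0.1706]
ee_rot: [-0.0, 0.934, -0.356, -0.0]
force: [-0.5, 1.3, -1.5]
grip_width: 0.221
finger_force: 20.2
[ 0.65997988 -0.09809479  0.17056022] 26.0667
```

View pics/w6.png

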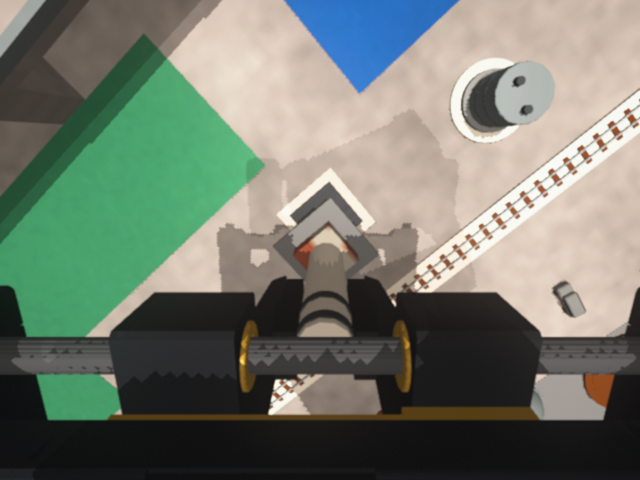

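The chimney base is parallel to the square plot: plot corner at (331,170), base corner at (327,198). Lower and release it, then rise, turn back and go above the hall.

```bash

python3 -m creep '[[[0,0,1],[0,0,0],-1],[[0,0,1],[0,0,0],-1],[[0,0,1],[0,0,0],-1],[[0,0,1],[0,0,0],-1],[[0,0,0.5],[0,0,0],-1],[[0,0,0.2],[0,0,0],-1],[[0,0,0.15],[0,0,0],-1],[[0,0,0],[0,0,0],-1],[[0,0,0],[0,0,0],-1],[[0,0,0],[0,0,0],-1]]'
python3 -m creep '[[[0,0,0],[0,0,0],0],[[0,0,0],[0,0,0],0],[[0,0,0],[0,0,0],0],[[0,0,0],[0,0,0],0],[[0,0,0],[0,0,0],0],[[0,0,0],[0,0,0],0],[[0,0,0],[0,0,0],0],[[0,0,-0.5],[0,0,0],0]]'
python3 -m creep '[[[0,0,-1],[0,0,0],1],[[0,0,-1],[0,0,0],1],[[0,0,-1],[0,0,0],1],[[0,0,-1],[0,0,0],1],[[0,0,-1],[0,0,0],1],[[0,0,-1],[0,0,0],1],[[0,0,-1],[0,0,0],1],[[0,0,0],[0,0,-1],1],[[0,0,0],[0,0,-1],1],[[0,0,0],[0,0,-1],1]]'
python3 -m creep '[[[0,0,0],[0,0,-1],1],[[0,0,0],[0,0,-1],1],[[0,0,0],[0,0,-1],1],[[0,0,0],[0,0,-1],1],[[-0.14,-1,0],[0,0,0],1],[[-0.14,-1,0],[0,0,0],1],[[-0.14,-1,0],[0,0,0],1],[[-0.14,-1,0],[0,0,0],1],[[-0.14,-1,0],[0,0,0],1],[[-0.14,-1,0],[0,0,0],1]]'
python3 -m creep '[[[-0.14,-1,0],[0,0,0],1],[[-0.14,-1,0],[0,0,0],1],[[-0.14,-0.75,0],[0,0,0],1],[[0,0,0],[0,0,0],1],[[0,0,0],[0,0,0],1],[[0,0,0],[0,0,0],1]]'
python3 look.py w7
```

```text
clock: 26.95
ee_pos: [0.6605, -0.0988, 0.0746]
ee_rot: [-0.0, 0.934, -0.358, 0.001]
force: [0.0, 0.2, -0.4]
grip_width: 0.22
finger_force: 20.2
clock: 27.62
ee_pos: [0.6591, -0.0984, 0.0819]
ee_rot: [0.0, 0.934, -0.358, -0.002]
force: [-0.6, 0.4, -0.7]
grip_width: 0.502
finger_force: 0.0
clock: 28.45
ee_pos: [0.66, -0.0987, 0.2248]
ee_rot: [0.0, 0.979, -0.205, 0.001]
force: [-0.2, 0.6, -0.1]
grip_width: 0.999
finger_force: 0.0
clock: 29.28
ee_pos: [0.6429, 0.0222, 0.2245]
ee_rot: [0.0, 1.0, 0.001, 0.0]
force: [-0.5, 0.3, 0.4]
grip_width: 1.001
finger_force: 0.0
clock: 29.78
ee_pos: [0.6348, 0.0754, 0.2237]
ee_rot: [0.0, 1.0, 0.0, 0.0]
force: [-0.2, 0.1, -0.2]
grip_width: 1.002
finger_force: 0.0
[0.634787   0.07541916 0.22372187] 29.7833
```

View pics/w7.png

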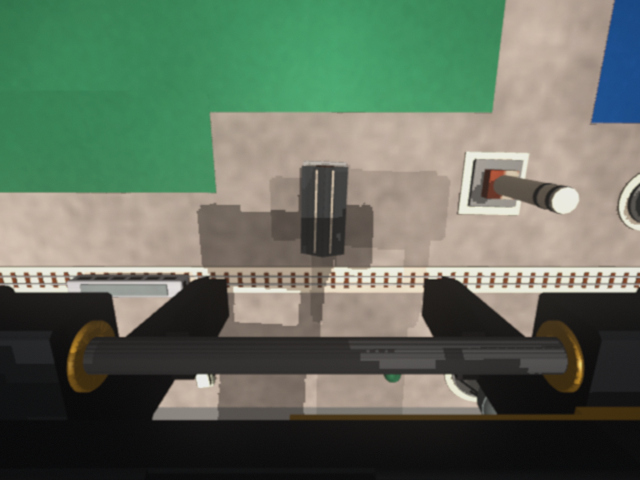

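Hall roof spans columns 302–347 and rows 163–256, with its strips running nearly straight along x. The chimney stands square on its plot at (495,183).

```bash
python3 - <<'E'
from h import *
D=np.load("pics/w7.npz");K,P=D["K"],D["P"];f=lambda u,v,z:ray(K,P,(u,v),z)[:2]
a,b=f(325,163.5,.053),f(323.7,256,.053);print(a,b,(a+b)/2,np.degrees(np.arctan2(*(a-b)[::-1])))
for u in((317.5,167,316,253),(333,167,331,253)):
  a,b=f(*u[:2],.049),f(*u[2:],.049);print(np.degrees(np.arctan2(*(a-b)[::-1])))
print("plot_square",f(495,183.5,.003))
E
```

```text
[0.68204377 0.07564134] [0.59594984 0.07684126] [0.6389968 0.0762413] -0.798499983125368
-1.319916372071089
-0.984380489592041
plot_square [ 0.65851774 -0.10107445]
```

```bash

python3 -m creep '[[[0.15,-0.05,1],[0,0,0.17],1],[[0,0,1],[0,0,0],1],[[0,0,1],[0,0,0],1],[[0,0,1],[0,0,0],1],[[0,0,1],[0,0,0],1],[[0,0,1],[0,0,0],1],[[0,0,1],[0,0,0],1],[[0,0,1],[0,0,0],1],[[0,0,1],[0,0,0],1],[[0,0,1],[0,0,0],1]]' 25
python3 -m creep '[[[0,0,0.5],[0,0,0],1],[[0,0,0],[0,0,0],1],[[0,0,0],[0,0,0],-1],[[0,0,0],[0,0,0],-1],[[0,0,0],[0,0,0],-1],[[0,0,0],[0,0,0],-1],[[0,0,0],[0,0,0],-1],[[0,0,0],[0,0,0],-1],[[0,0,0],[0,0,0],-1],[[0,0,0],[0,0,0],-1]]'
python3 -m creep '[[[0,0,0],[0,0,0],-1],[[0,0,0],[0,0,0],-1],[[0,0,0],[0,0,0],-1]]'
```

```text
clock: 30.67
ee_pos: [0.6378, 0.0761, 0.0225]
ee_rot: [0.0, 1.0, -0.009, 0.0]
force: [1.1, -0.4, 0.1]
grip_width: 1.0
finger_force: 0.0
clock: 31.5
ee_pos: [0.6377, 0.0773, 0.0136]
ee_rot: [0.0, 1.0, -0.008, 0.0]
force: [-1.0, -0.3, 1.1]
grip_width: 0.427
finger_force: 24.9
clock: 31.75
ee_pos: [0.6377, 0.0773, 0.0136]
ee_rot: [0.0, 1.0, -0.008, 0.0]
force: [-0.1, -0.4, 1.8]
grip_width: 0.431
finger_force: 24.9
```

```bash

python3 -m creep '[[[0,0,-0.5],[0,0,0],-1],[[0,0,-1],[0,0,0],-1],[[0,0,-1],[0,0,0],-1],[[0,0,-1],[0,0,0],-1],[[0,0,-1],[0,0,0],-1],[[0,0,-1],[0,0,0],-1],[[0,0,-1],[0,0,0],-1],[[0,0.2,-0.5],[0,0,0],-1],[[-0.44,1,0],[0,0,0],-1],[[-0.44,1,0],[0,0,0],-1]]'
python3 -m creep '[[[-0.44,1,0],[0,0,0],-1],[[-0.44,1,0],[0,0,0],-1],[[-0.44,1,0],[0,0,0],-1],[[-0.44,1,0],[0,0,0],-1],[[-0.44,1,0],[0,0,0],-1],[[-0.44,1,0],[0,0,0],-1],[[-0.44,1,0],[0,0,0],-1],[[-0.44,1,0],[0,0,0],-1],[[-0.44,1,0],[0,0,0],-1],[[-0.44,1,0],[0,0,0],-1]]'
python3 -m creep '[[[-0.44,1,0],[0,0,0],-1],[[-0.44,1,0],[0,0,0],-1],[[-0.44,1,0],[0,0,0],-1],[[-0.44,1,0],[0,0,0],-1],[[-0.44,1,0],[0,0,0],-1],[[-0.44,1,0],[0,0,0],-1],[[-0.44,1,0],[0,0,0],-1],[[-0.44,1,0],[0,0,0],-1],[[-0.44,1,0],[0,0,0],-1],[[-0.05,0,0],[0,0,0],-1]]'
python3 -m creep '[[[0,0,0],[0,0,1],-1],[[0,0,0],[0,0,1],-1],[[0,0,0],[0,0,1],-1],[[0,0,0],[0,0,1],-1],[[0,0,0],[0,0,1],-1],[[0,0,0],[0,0,0.95],-1],[[0,0,0],[0,0,0],-1],[[0,0,0],[0,0,0],-1],[[0,0,0],[0,0,0],-1]]'
python3 look.py w8
```

```text
clock: 32.58
ee_pos: [0.6191, 0.0333, 0.1541]
ee_rot: [0.0, 1.0, -0.008, 0.001]
force: [0.4, 0.1, -1.2]
grip_width: 0.428
finger_force: 24.9
clock: 33.42
ee_pos: [0.5271, -0.166, 0.1535]
ee_rot: [-0.0, 1.0, -0.008, -0.0]
force: [0.2, -0.6, -0.0]
grip_width: 0.427
finger_force: 24.9
clock: 34.25
ee_pos: [0.4431, -0.3465, 0.1533]
ee_rot: [0.0, 1.0, -0.01, -0.0]
force: [0.0, 0.2, -1.2]
grip_width: 0.426
finger_force: 24.9
clock: 35.0
ee_pos: [0.4448, -0.3433, 0.1535]
ee_rot: [-0.0, 0.95, -0.313, -0.0]
force: [1.1, -0.1, -0.6]
grip_width: 0.435
finger_force: 24.9
[ 0.4447627  -0.34332846  0.15348531] 35.0
```

View pics/w8.png

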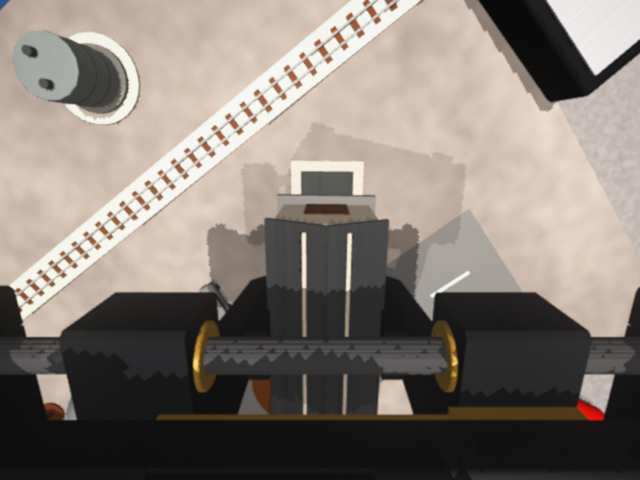

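```bash
python3 - <<'E'
from h import *
D=np.load("pics/w8.npz");K,P=D["K"],D["P"];f=lambda u,v,z:ray(K,P,(u,v),z)[:2]
c=np.array([.4448,-.3433]);a=np.radians(-36.5);X=np.array([np.cos(a),np.sin(a)]);Y=np.array([X[1],-X[0]])
for n,p in dict(plotL=f(291,162,.003),plotR=f(363,162,.003),baseL=f(278,195,.1435),baseR=f(376,195,.1435)).items(): print(n,(p-c)@X,(p-c)@Y)
E
```

```text
plotL 0.049729601944351165 -0.027656360683900497
plotR 0.049735358810175004 0.03183067483448909
baseL 0.0437160677993137 -0.02062832415069905
baseR 0.043717314589427986 0.023069709449154922
```

```bash

python3 -m creep '[[[-0.08,0.05,1],[0,0,0],-1],[[0,0,1],[0,0,0],-1],[[0,0,1],[0,0,0],-1],[[0,0,1],[0,0,0],-1],[[0,0,1],[0,0,0],-1],[[0,0,1],[0,0,0],-1],[[0,0,0.5],[0,0,0],-1],[[0,0,0.2],[0,0,0],-1],[[0,0,0.14],[0,0,0],-1],[[0,0,0],[0,0,0],-1]]'
python3 -m creep '[[[0,0,0],[0,0,0],-1],[[0,0,0],[0,0,0],-1],[[0,0,0],[0,0,0],1],[[0,0,0],[0,0,0],1],[[0,0,0],[0,0,0],1],[[0,0,0],[0,0,0],1],[[0,0,0],[0,0,0],1],[[0,0,0],[0,0,0],1],[[0,0,0],[0,0,0],1],[[0,0,-0.5],[0,0,0],1]]'
python3 -m creep '[[[0,0,-1],[0,0,0],1],[[0,0,-1],[0,0,0],1],[[0,0,-1],[0,0,0],1],[[0,0,-1],[0,0,0],1],[[0,0,-1],[0,0,0],1],[[0,0,-1],[0,0,0],1],[[0,0,-1],[0,0,0],1],[[0,0,-1],[0,0,0],1],[[0,0,-1],[0,0,0],1],[[0,0,-1],[0,0,0],1]]'
python3 -m creep '[[[-0.5,1,0],[0,0,0],1],[[-0.5,1,0],[0,0,0],1],[[-0.5,1,0],[0,0,0],1],[[-0.5,1,0],[0,0,0],1],[[-0.5,1,0],[0,0,0],1],[[0,0,0],[0,0,0],1],[[0,0,0],[0,0,0],1],[[0,0,0],[0,0,0],1]]'
python3 - <<'E'
from station import cams
import cv2,numpy as np
im=cams.camera("top")["color"];s=cams.camera("scene")["color"]
cv2.imwrite("pics/f1.png",np.hstack([cv2.resize(im[100:300,350:570],(440,400),interpolation=2),cv2.resize(s[120:280,160:340],(360,320),interpolation=2)[:400].copy() if 0 else cv2.resize(s[110:290,160:322],(360,400),interpolation=2)])[:,:,::-1])
cv2.imwrite("pics/f_top.png",im[:,:,::-1])
E
```

```text
clock: 35.88
ee_pos: [0.4432, -0.3437, 0.0173]
ee_rot: [0.0, 0.949, -0.314, 0.0]
force: [-1.0, 0.9, -0.2]
grip_width: 0.43
finger_force: 24.9
clock: 36.72
ee_pos: [0.4422, -0.3427, 0.0256]
ee_rot: [-0.001, 0.949, -0.315, -0.001]
force: [-0.8, -0.1, -0.5]
grip_width: 0.993
finger_force: 0.0
clock: 37.55
ee_pos: [0.4427, -0.3432, 0.2286]
ee_rot: [0.0, 0.949, -0.314, 0.0]
force: [-0.9, 0.5, -0.1]
grip_width: 1.006
finger_force: 0.0
clock: 38.22
ee_pos: [0.3435, -0.3935, 0.2272]
ee_rot: [0.0, 0.949, -0.314, 0.0]
force: [-0.1, 0.2, -0.6]
grip_width: 0.997
finger_force: 0.0
```

View pics/f1.png

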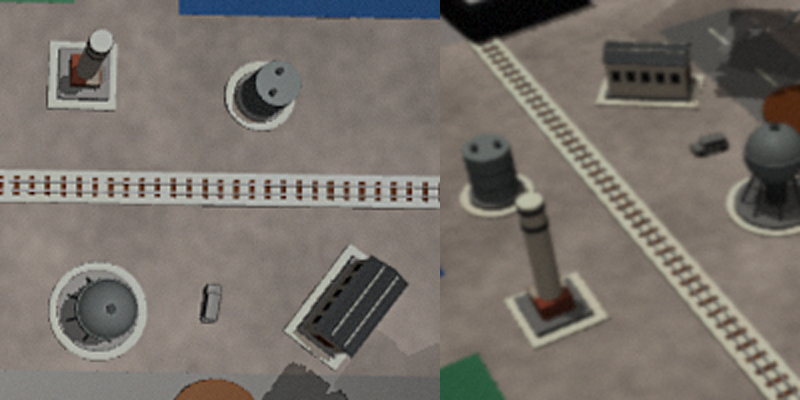

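All four models stand upright on their plots in both views: chimney (82,75), tank (260,95), gas holder (98,311), hall (345,308). One numeric check before handing in.

```bash
python3 - <<'E'
from h import *
T=np.load("pics/top0.npz");f=lambda u,v,z:ray(T["camera_matrix"],T["pose"],(350+u/2,100+v/2),z)[:2].round(4)
print("gas",f(109,308.5,.058),"want .436 -.1147"," tank",f(279,85,.055),"want .643 -.267"," chim",f(99,41,.115),"want .6595 -.098"," hall",f(365,304,.05),"want .4445 -.343")
E
```

```text
gas [ 0.4373 -0.1168] want .436 -.1147  tank [ 0.6398 -0.2677] want .643 -.267  chim [ 0.6599 -0.0978] want .6595 -.098  hall [ 0.4452 -0.3454] want .4445 -.343
```

```bash
python3 -c "
from station import ctrl
print(ctrl.close_job())"
```

```text
the job is handed in; nothing more can be done
None
```

All four models are upright on their own plots, within about 4 mm of centre by the last top view, with the railcar never touched; I handed the job in just after 38 s on the robot's clock, and no verdict was returned.

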